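Lay out a time-lapse shot: vial between two stands, timer in front

TASK

Lay out the shot for a time-lapse record: stand the glass sample vial with the tan filling and white cap upright on the bench, halfway between the two brass-rod stands and on the straight line joining them. Lay the bench timer flat, screen up, straight in front of the vial on the robot's side, 10 cm from it (centre to centre, measured square to the line of the stands), with its sides square to that line and its buttons on the edge nearer the robot. Set the glass vial down gently without dropping or tipping it, and leave the stands and everything else where they are.

Things in the scene. Friction and masses are not known exactly. Their poses are not given: they have to be found in the camera images.
- sample_vial: Glass vial, tan filling, white screw cap; upright cylinder 25-28 mm in diameter and 52 mm high (cap: top 8 mm), 30 g. Loose; starts on the bench to the left of the stands, as does the timer. Origin: centre of its underside, z up. Can be gripped round its body from above. Keep the arm clear of the microscope behind the starting places: its eyepieces reach out to x = 0.55 at y = 0.20 to 0.32, 0.29 to 0.35 m high; the lamp shade to x = 0.63 at y = -0.12 to 0.08, from 0.25 m up.
- bench_timer: White kitchen-type digital timer lying flat, screen up: 56 mm (its x) by 64 mm (its y) by 19 mm high (body 16 mm, three buttons above it), 70 g. Loose; starts to the left of the stands, either nearer to them or farther than the vial. Origin: centre of its underside; x points from the buttons edge to the screen edge (away from the robot at yaw 0), y to its left, z up. Nothing on it moves; can be gripped across the 56 mm from above.
- stand_a: Rod stand, the left one seen from the robot: white foot 39 x 42 mm, 19 mm high, with a thin brass rod (4 mm) in its middle up to 125 mm, 150 g, loose. Origin: centre of its underside (rod axis within 1 mm), z up; its -y axis points at stand_b, its x axis away from the robot, square to the line of the stands.
- stand_b: The same kind of rod stand, the right one seen from the robot, 260 mm from stand_a (rod to rod). Origin: centre of its underside (rod axis within 1 mm).
- white_jar: Bystander: small all-white screw-cap jar (opaque, no glass), 31 mm in diameter, 40 mm high. Not the vial. Origin: centre of its underside.
- paper_tape: Bystander: roll of beige paper tape lying flat, 62 mm across, 19 mm high. Origin: centre of its underside.
- small_carton: Bystander: small white-and-blue carton, 31 x 81 x 28 mm. Origin: centre of its underside.
- black_pen: Bystander: black marker pen, 132 mm long along its y, 12 mm thick. Origin: under its middle.
Things that resemble listed ones, but are neither listed nor needed, are in the scene too. Leave any blue or purple look-alike of the bench_timer alone.

How it is judged:
By the outcome, as a careful person would: the job done as asked, in the order asked, and still so for the second after the job is handed in, with the robot touching nothing.
It also fails if it takes over 64 s, if anything falls off the work surface, if the arm or the gripper's body presses on something with over 40 N, if the wrist force passes 120 N, or if a joint passes its speed limit or range.

ROBOT

A 6-joint arm with a two-finger parallel gripper is mounted at the origin on a cart in front of the work surface, level with it; the furniture and walls round the work are solid. World frame = base frame: x ahead of the robot, y to its left, z up, the work surface at z = 0. Lengths are in mm, angles in rad, forces in N, time in s.
With the tool pointing down it reaches from about 250 to 775 mm from the base axis. Payload 4 kg.
Tool frame: the origin (TCP) lies at the very end of the fingers, on their centre line; the grasp point (between the pads) lies 19 mm behind it (env.grip_point_offset is the distance from the TCP to the grasp point, in mm); z points along the fingers, x is the direction in which the jaws open and shut, and the axes are right-handed (so a half turn about z gives the same grasp; the last joint's range is limited). The gripper opens to 94 mm and grips with 3 to 60 N. Pads are 16 mm wide; open, the fingers measure 119 mm over their backs; the gripper's body (75 mm by 177 mm) begins 78 mm behind the grasp point.
Start: joints at [-1.261, 0.087, 1.371, -0, 1.684, -0.103], TCP at [220.646, -503.821, 205.506] pointing down, gripper open.
Joint ranges: [-3.1, 3.1], [-0.76, 2.03], [0.27, 2.55], [-1.08, 4.22], [0.17, 2.65], [-2.57, 2.57]. Speed limits (rad/s): [2.79, 2.79, 3.14, 3.14, 3.14, 3.14].

INTERFACE

Orientations are given as a unit quaternion [x, y, z, w].
In Python, from station import status, imaging, job, env gives the robot as it stands.
- The arm moves only by the shell command python3 -m creep 'ROWS' [FORCE]. ROWS is JSON, a list of rows, each a list of 7 numbers: the opening, from 0 (shut) to 1 (fully open), then the shift along the tool's x, y, z in cm, then the turn, a rotation vector about the tool's x, y, z in rad. A call has 1 to 20 rows; each row shifts and turns the commanded pose from where the row before left it, along the tool's axes as they then stand; what a row does not reach is not made up. A row lasts 1/8 s, in which the tool goes at most 62.5 mm and 10.7 degrees, less where a joint would pass 70% of its speed; a pose out of reach is approached as far as the arm can. A call with a gripper value outside its range is refused whole. The fingers move at their own pace and stop on an object; FORCE is the grip in N (left out, the last holds). Time passes only in rows, so rows that do not move let the fingers close. It gives the time, the measured TCP pose, the force and the opening at its end, in the units of the state.
- status.state(): the state, without advancing time (a new reading comes with each control period).
- imaging.camera(name): name is "side" or "top" or "wrist"; returns (picture, depth): 420x560x3 uint8, red, green, blue; 420x560 float32, mm along the optical axis (not along the pixel's ray), 0 where there is no reading.
- imaging.calibration(name): a dict with "fovy" (degrees; the focal length in pixels is half the picture's height over the tangent of half this angle, whatever the lens; pixels are square), "cx", "cy" (the principal point, pixels), "rvec" (rotation vector, rad) and "tvec" (3), from world to camera coordinates, as OpenCV has them. Camera axes: x right, y down, z forward; pixel columns grow to the right and rows downward; lengths in mm; the calibration is good to about 2 mm. The wrist camera is an equidistant fisheye: a pixel r from the principal point sees the ray r / f radians off the axis. A picture is of the moment at which its call begins: read the wrist's pose just before it. calibration takes no time and is no camera call; for the wrist camera it gives the pose at the moment of the call.
- job.job_done(): hands the job in, once; it reports no verdict.
The state is a dict: "clock": time; "joints": joint angles; "joint_vel": joint speeds; "effort": joint torques, N m; "tool_pos": TCP position; "tool_rot": TCP orientation; "ft_force": force on the tool from outside, world axes, zero at the start; "moment": the same for the moment, N m; "opening": finger opening in mm.
Only numpy, scipy, OpenCV 4.12 (cv2) and the standard library are available. Lean on these libraries where they do the work, as an engineer would, in place of code of your own. Each camera call takes 0.05 s, during which the arm holds its last target. There are 200 camera calls.

## Working session

There is one attempt and no reset: what is moved stays moved. The work goes in short steps, Python scripts to look and compute and a shell command to move; the robot and the scene stay as the last step left them, time stands still between calls to the robot, and variables do not carry over. Pictures are saved under pics/ and viewed, about 8 in all and at most 12, crops included, and the job is handed in when it is done.

```bash
ls; mkdir -p pics; cat > h.py <<'E'
import numpy as np,cv2
from station import status,imaging,job,env
def grab(n):
    c=imaging.calibration(n); p,d=imaging.camera(n); np.savez(f'/tmp/{n}.npz',p=p,d=d,**{k:np.array(v) for k,v in c.items()}); return p,d,c
def load(n):
    z=np.load(f'/tmp/{n}.npz'); return z['p'],z['d'],z
def world(d,c,n):
    H,W=d.shape; f=H/2/np.tan(np.radians(float(c['fovy']))/2)
    u,v=np.meshgrid(np.arange(W)+.0,np.arange(H)+.0); x=(u-float(c['cx']))/f; y=(v-float(c['cy']))/f
    if n=='wrist':
        r=np.hypot(x,y)+1e-9; t=np.tan(np.minimum(r,1.5))/r; x=x*t;y=y*t
    P=np.stack([x*d,y*d,d],-1); R=cv2.Rodrigues(np.array(c['rvec'],float))[0]
    return (P-np.array(c['tvec'],float).ravel())@R
E
python3 - <<'E'
from h import *
for n in('top','side'):
    p,d,c=grab(n); cv2.imwrite(f'pics/{n}0.png',p[...,::-1]); print(n,c)
s=status.state(); print(s['clock'],s['tool_pos'],s['tool_rot'],s['opening'],env.grip_point_offset)
E
```

```text
pics
top {'fovy': 54.34529465390305, 'cx': 278.8681435562188, 'cy': 208.52918316494885, 'rvec': array([ 2.16221948, -2.16162921,  0.08580056]), 'tvec': array([  53.04259985,  578.22033121, 1734.36803187])}
side {'fovy': 45.75131435644231, 'cx': 277.4096615317551, 'cy': 206.129968302932, 'rvec': array([ 1.0063592 , -2.32434329,  1.17927828]), 'tvec': array([ 421.92379576,  270.50849394, 1410.87065415])}
0.1 [ 220.4796282  -503.34640004  204.41383094] [ 8.37009097e-01 -5.47188075e-01 -7.78697464e-04 -6.12868426e-04] 93.84404829923845 18.8
```

View pics/top0.png

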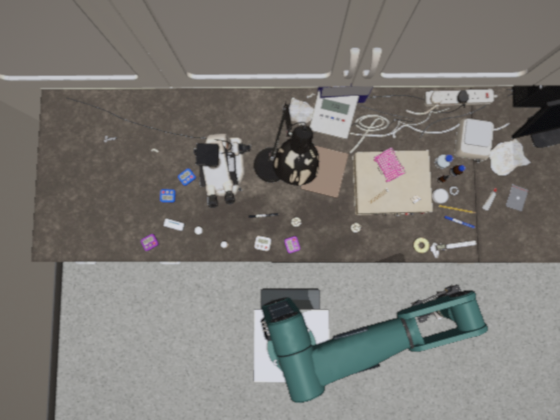

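View pics/side0.png

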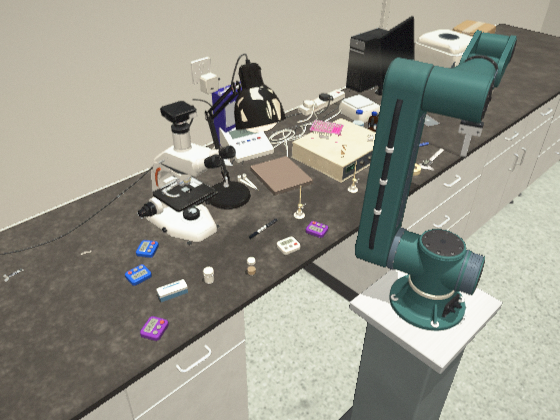

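Side view: vial with tan filling at (251,266), white jar at (208,274), white timer at (289,245), stands at (300,213) and (353,187). Blue timers are at (147,248) and (138,273), purple ones at (153,328) and (317,229). Next: a close crop and the measurements.

```bash
python3 - <<'E'
from h import *
p,d,c=load('side'); a=cv2.resize(p[165:305,185:375],None,fx=4,fy=4,interpolation=3)
cv2.imwrite('pics/c1.png',a[...,::-1])
p,d,c=load('top'); b=cv2.resize(p[190:260,190:380],None,fx=4,fy=4,interpolation=3)
cv2.imwrite('pics/c2.png',b[...,::-1])
for n,pts in (('top',dict(vial=(224,245),jar=(198,231),timer=(263,243),sa=(297,222),sb=(356,228),purple=(292,244),pen=(263,215))),('side',dict(vial=(251,266),timer=(289,245),sa=(299,216),sb=(353,189)))):
    p,d,c=load(n); W=world(d,c,n)
    for k,(u,v) in pts.items():
        w=W[v-9:v+10,u-9:u+10]; m=(w[...,2]>9)&(w[...,2]<140)&(d[v-9:v+10,u-9:u+10]>0); q=w[m]
        print(n,k,len(q),np.round(q.min(0)),np.round(q.max(0)),np.round(np.median(q,0))) if len(q) else print(n,k,W[v,u])
E
```

```text
top vial 44 [391. 261.   9.] [456. 330.  58.] [423. 285.  51.]
top jar 62 [443. 371.   9.] [513. 445.  50.] [485. 398.  38.]
top timer 193 [392.  83.   9.] [469. 161.  31.] [430. 126.  18.]
top sa 43 [482. -64.   9.] [556.  14. 128.] [521. -18.  16.]
top sb 41 [ 456. -318.    9.] [ 534. -250.  122.] [ 497. -274.   18.]
top purple 183 [392. -33.   9.] [465.  36.  28.] [426.   1.  17.]
top pen 33 [517.  83.   9.] [587. 157.  22.] [552. 123.  13.]
side vial 104 [411. 272.   9.] [438. 300.  57.] [422. 288.  32.]
side timer 226 [401.  92.   9.] [461. 161.  23.] [426. 128.  15.]
side sa 40 [504. -26.   9.] [531.  -4.  51.] [520. -17.  19.]
side sb 43 [ 485. -287.   10.] [ 511. -262.   51.] [ 496. -276.   23.]
```

View pics/c1.png

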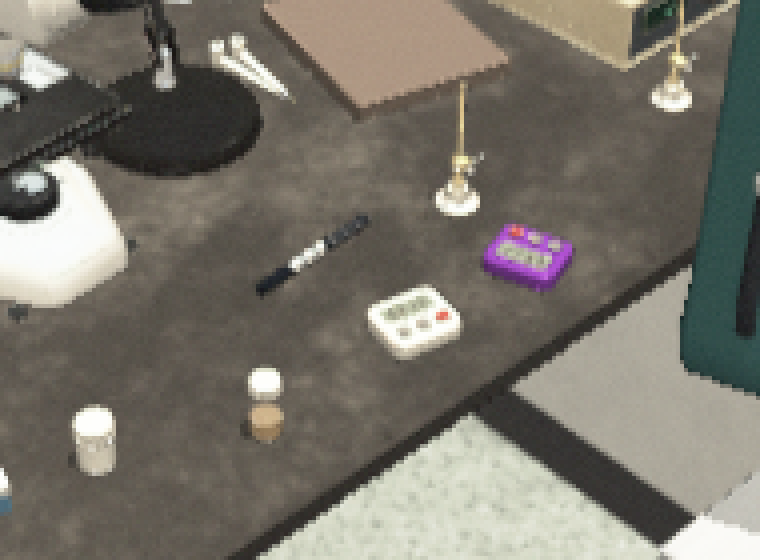

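The vial is the clear-glass one with tan filling at (251,266), not the jar. The timer is white and its buttons already face the robot. First I'll turn the tool, then stop between the stands for a wrist view.

```bash
python3 -m creep '[[1,0,0,0,0,0,-0.166],[1,0,0,0,0,0,-0.166],[1,0,0,0,0,0,-0.166],[1,0,0,0,0,0,-0.166],[1,0,0,0,0,0,-0.166],[1,0,0,0,0,0,-0.166],[1,0,0,0,0,0,-0.163],[1,2.5,-4.47,-0.57,0,0,0],[1,2.5,-4.47,-0.57,0,0,0],[1,2.5,-4.47,-0.57,0,0,0],[1,2.5,-4.47,-0.57,0,0,0],[1,2.5,-4.47,-0.57,0,0,0],[1,2.5,-4.47,-0.57,0,0,0],[1,2.5,-4.47,-0.57,0,0,0],[1,2.5,-4.47,-0.57,0,0,0],[1,0,0,0,0,0,0],[1,0,0,0,0,0,0]]'
python3 - <<'E'
from h import *
p,d,c=grab('wrist'); cv2.imwrite('pics/w1.png',p[...,::-1]); s=status.state(); print(s['tool_pos'],s['tool_rot'],c)
E
```

```text
clock: 2.22
tool_pos: [419.9, -146.2, 250.6]
tool_rot: [1.0, 0.001, -0.001, 0.0]
ft_force: [-1.0, -0.4, 0.1]
opening: 94.1
[ 419.76208463 -146.65341182  250.53624007] [ 9.99999830e-01  4.36964297e-05 -5.78188357e-04  6.57200580e-05] {'fovy': 65.70646984690485, 'cx': 280.4728706512691, 'cy': 214.80459263453116, 'rvec': array([-2.85053551e+00, -1.06230393e-03,  1.00632358e-03]), 'tvec': array([-419.76990526, -182.8860086 ,  393.19797535])}
```

View pics/w1.png

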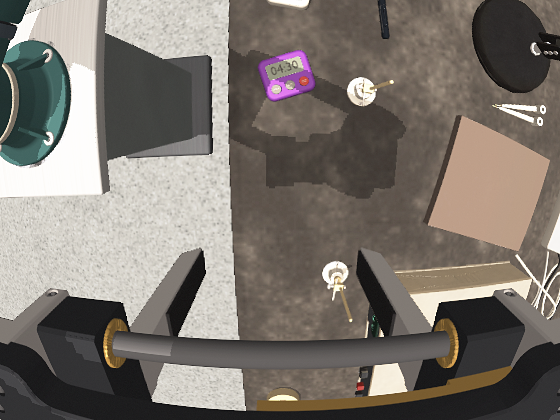

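Wrist view: stand_a's foot is at (361,92) with the rod running to (392,83). stand_b's foot is at (337,272) with the rod running to (350,320). The purple timer is at (287,76).

```bash
python3 - <<'E'
from h import *
p,d,c=load('wrist'); W=world(d,c,'wrist'); z=W[...,2]
for n,(x,y) in dict(a=(520,-18),b=(496,-275)).items():
    m=(d>0)&(np.hypot(W[...,0]-x,W[...,1]-y)<45)
    q=W[m&(z>8)&(z<30)]; print(n,len(q),q.min(0).round(1),q.max(0).round(1),q.mean(0).round(1))
    r=W[m&(z>45)&(z<135)]; print(' rod',len(r),[(k,r[(r[:,2]>k)&(r[:,2]<k+25)].mean(0).round(1)) for k in (45,65,85,105)])
print(np.median(z[150:200,150:180]),np.median(z[200:240,300:320]))
E
```

```text
a 99 [515.2 -30.6   8.5] [533.7 -10.9  25.7] [522.1 -24.   16.6]
 rod 196 [(45, array([521.2, -20.6,  48.9])), (65, array([524.3, -21.2,  78. ])), (85, array([524.3, -21.1,  99. ])), (105, array([524.7, -21. , 118.3]))]
b 170 [ 490.1 -286.5    8. ] [ 511.  -266.5   29. ] [ 499.1 -274.8   17.1]
 rod 181 [(45, array([ 497.3, -278. ,   50.3])), (65, array([ 499.9, -277.9,   77.3])), (85, array([ 499.7, -278. ,   98.7])), (105, array([ 499.8, -278.2,  116.2]))]
-800.7602444231431 -1.0521176944673019
```

```bash
python3 -m creep '[[1,0,-5.9,0,0,0,0],[1,0,-5.9,0,0,0,0],[1,0,-5.9,0,0,0,0],[1,0,-5.9,0,0,0,0],[1,0,-5.9,0,0,0,0],[1,0,0,0,0,0,0],[1,0,0,0,0,0,0]]'
python3 - <<'E'
from h import *
p,d,c=grab('wrist'); cv2.imwrite('pics/w2.png',p[...,::-1]); s=status.state(); print(s['tool_pos'])
W=world(d,c,'wrist'); z=W[...,2]
m=(d>0)&(np.hypot(W[...,0]-425,W[...,1]-285)<40)
for lo,hi in((6,20),(20,40),(40,60)):
    q=W[m&(z>lo)&(z<hi)]; print(len(q),q.min(0).round(1),q.max(0).round(1),q.mean(0).round(1))
m=(d>0)&(np.hypot(W[...,0]-430,W[...,1]-125)<55)&(z>11)&(z<25)
q=W[m]; r=cv2.minAreaRect(q[:,:2].astype(np.float32)); print('timer',r,np.median(q[:,2]))
E
```

```text
clock: 3.15
tool_pos: [420.2, 147.5, 250.7]
tool_rot: [1.0, -0.0, -0.0, 0.001]
ft_force: [-0.1, 0.6, -1.1]
opening: 93.9
[420.30250586 147.17680909 250.83453151]
46 [414.7 274.    6.3] [436.3 282.8  17.5] [425.1 277.   14.2]Traceback (most recent call last):
  File "<stdin>", line 6, in <module>
    return umr_minimum(a, axis, None, out, keepdims, initial, where)
ValueError: zero-size array to reduction operation minimum which has no identity
```

View pics/w2.png

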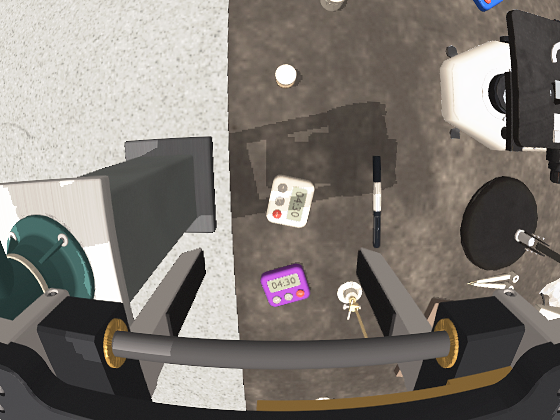

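Vial cap is at (286,75). The white timer is at (291,201) with its buttons on the robot side, slightly rotated.

```bash
python3 - <<'E'
from h import *
p,d,c=load('wrist'); 
W=world(d,c,'wrist'); z=W[...,2]
print(W[70:82:3,286].round(1).tolist(), d[70:82:3,286])
m=(z>40)&(d>0); m[:60]=0;m[100:]=0;m[:,:265]=0;m[:,305:]=0
q=W[m]; print(len(q),q.min(0) if len(q) else 0,q.max(0) if len(q) else 0)
# cap via pixels: bright blob, intersect z=52
g=p.min(2).astype(np.uint8); b=np.zeros_like(g); b[60:92,268:305]=g[60:92,268:305]>150
cn=max(cv2.findContours(b,0,2)[0],key=cv2.contourArea); (u,v),rad=cv2.minEnclosingCircle(cn); print(u,v,rad)
f=210/np.tan(np.radians(float(c['fovy']))/2); R=cv2.Rodrigues(c['rvec'])[0]; C=-R.T@c['tvec'].ravel()
def ray(u,v,h):
    x=(u-c['cx'])/f;y=(v-c['cy'])/f;r=np.hypot(x,y); D=R.T@np.array([x/r*np.sin(r),y/r*np.sin(r),np.cos(r)]); return C+D*(h-C[2])/D[2]
print('cap',ray(u,v,52),ray(u,v,50),'C',C)
m=(d>0)&(np.hypot(W[...,0]-430,W[...,1]-125)<55)&(z>11)&(z<25)
q=W[m]; print('timer',cv2.minAreaRect(q[:,:2].astype(np.float32)),np.median(q[:,2]))
g=np.zeros(z.shape,np.uint8); g[165:240,255:330]=(p.min(2)[165:240,255:330]>110); g=cv2.morphologyEx(g,cv2.MORPH_CLOSE,np.ones((9,9)))
cn=max(cv2.findContours(g,0,2)[0],key=cv2.contourArea)[:,0]
e=np.array([ray(a,b,14)[:2] for a,b in cn],np.float32); print('timer rgb',cv2.minAreaRect(e))
E
```

```text
[[426.7, 290.2, 50.8], [426.7, 286.6, 51.3], [426.7, 283.0, 51.4], [426.7, 279.3, 53.0]] [345.23203 345.75412 346.76315 346.27975]
356 [414.11101769 273.36895914  41.68063427] [438.34217677 297.57955903  53.42378724]
285.2272644042969 75.2272720336914 11.366463661193848
cap [425.82903197 283.83189328  52.        ] [425.85751643 284.10807763  50.        ] C [420.4618408  231.79178773 428.85049181]
timer ((432.4385070800781, 125.03451538085938), (63.76789855957031, 55.97719192504883), 77.79061889648438) 15.016424961447116
timer rgb ((433.5046081542969, 116.81329345703125), (80.79134368896484, 61.51995086669922), 77.28125762939453)
```

```bash
python3 -m creep '[[0.7,0.2,-4.6,0,0,0,0],[0.7,0.2,-4.6,0,0,0,0],[0.7,0.19,-4.62,0,0,0,0],[0.7,0,0,0,0,0,0],[0.7,0,0,4.8,0,0,0],[0.7,0,0,4.8,0,0,0],[0.7,0,0,4.8,0,0,0],[0.7,0,0,4.8,0,0,0],[0.7,0,0,2.5,0,0,0],[0.7,0,0,1.5,0,0,0],[0.7,0,0,0.5,0,0,0],[0.7,0,0,0.5,0,0,0],[0.7,0,0,0,0,0,0]]' 10
python3 -m creep '[[0.5,0,0,0,0,0,0],[0.4,0,0,0,0,0,0],[0.33,0,0,0,0,0,0],[0.31,0,0,0,0,0,0],[0.29,0,0,0,0,0,0],[0.27,0,0,0,0,0,0],[0.2,0,0,0,0,0,0],[0.1,0,0,0,0,0,0],[0,0,0,0,0,0,0],[0,0,0,0,0,0,0]]' 10
```

```text
clock: 4.82
tool_pos: [426.3, 287.3, 9.8]
tool_rot: [1.0, 0.0, 0.001, -0.0]
ft_force: [0.1, 0.5, 0.7]
opening: 65.9
clock: 6.08
tool_pos: [425.7, 287.1, 9.0]
tool_rot: [1.0, 0.0, -0.0, 0.0]
ft_force: [0.1, 0.1, -0.5]
opening: 26.3
```

```bash
python3 -m creep '[[0,0,0,-0.5,0,0,0],[0,0,0,-1.5,0,0,0],[0,0,0,-3,0,0,0],[0,0,0,-4,0,0,0],[0,0,0,-4,0,0,0],[0,0,0,-2,0,0,0],[0,0,2.5,0,0,0,0],[0,0,4.4,0,0,0,0],[0,0,5,0,0,0,0],[0,0,5.5,0,0,0,0],[0,0,5.5,0,0,0,0],[0,0,5.5,0,0,0,0],[0,0,5.5,0,0,0,0],[0,0,5.5,0,0,0,0],[0,0,3.1,0,0,0,0],[0,1,1,0,0,0,0],[0,3,0,0,0,0,0],[0,3,0,0,0,0,0],[0,1.6,0,0,0,0,0],[0,0,0,0,0,0,0]]'
python3 - <<'E'
from h import *
import json
p,d,c=grab('wrist'); cv2.imwrite('pics/w3.png',p[...,::-1]); s=status.state(); print(s['tool_pos'],s['opening'])
W=world(d,c,'wrist'); z=W[...,2]
for n,(x,y) in dict(a=(524,-21),b=(500,-278)).items():
    r=W[(d>0)&(np.hypot(W[...,0]-x,W[...,1]-y)<20)&(z>60)&(z<130)]
    print(n,len(r),np.median(r,0) if len(r) else 0)
E
```

```text
clock: 8.57
tool_pos: [512.8, -146.9, 159.0]
tool_rot: [1.0, 0.001, -0.0, -0.0]
ft_force: [-0.4, 0.3, -0.1]
opening: 26.9
[ 512.1233783  -147.06727311  159.0507492 ] 26.557723218277825
a 97 [525.23667126 -22.03457979 108.38325115]
b 69 [ 500.21398972 -277.95886821  117.19288976]
```

View pics/w3.png

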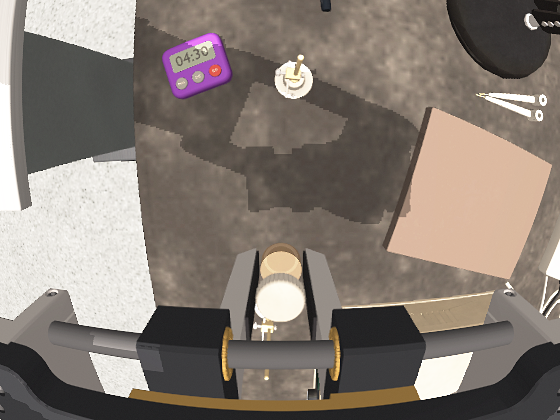

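```bash
python3 - <<'E'
from h import *
p,d,c=load('wrist'); W=world(d,c,'wrist'); z=W[...,2]
q=W[276:320,258:306].reshape(-1,3); q=q[(q[:,2]>190)&(q[:,2]<215)]
print(len(q),np.percentile(q,[1,50,99],axis=0).round(1)); t=q[q[:,2]>np.percentile(q[:,2],60)]; print(cv2.minEnclosingCircle(t[:,:2].astype(np.float32)),t[:,2].mean())
E
python3 -m creep '[[0,0,0.1,3,0,0,0],[0,0,0,4,0,0,0],[0,0,0,4,0,0,0],[0,0,0,2,0,0,0],[0,0,0,1,0,0,0],[0,0,0,0.4,0,0,0],[0,0,0,0.3,0,0,0],[0,0,0,0.2,0,0,0],[0,0,0,0,0,0,0]]'
```

```text
1832 [[ 502.  -158.   192.6]
 [ 512.7 -145.2  201.2]
 [ 524.1 -136.3  202.7]]
((512.8765258789062, -147.6529541015625), 11.667263984680176) 201.80877963102967
clock: 9.75
tool_pos: [512.5, -148.8, 10.5]
tool_rot: [1.0, 0.001, 0.0, 0.0]
ft_force: [-0.9, -1.0, -0.2]
opening: 26.8
```

```bash
python3 -m creep '[[0,0,0.1,0,0,0,0],[0,0,0,0.05,0,0,0],[0,0,0,0.05,0,0,0],[0,0,0,0,0,0,0],[0,0,0,0,0,0,0]]'
python3 -m creep '[[0.29,0,0,0,0,0,0],[0.31,0,0,0,0,0,0],[0.34,0,0,0,0,0,0],[0.4,0,0,0,0,0,0],[0.5,0,0,0,0,0,0],[0.6,0,0,0,0,0,0],[0.65,0,0,0,0,0,0],[0.65,0,0,-0.5,0,0,0],[0.65,0,0,-2,0,0,0],[0.65,0,0,-4,0,0,0],[0.65,0,0,-5,0,0,0],[0.65,0,0,-5,0,0,0],[0.65,-1,0,-3,0,0,0],[0.65,-3,0,-3,0,0,0],[0.65,-4,0,-1.5,0,0,0],[0.8,-1.3,0,0,0,0,0],[0.8,0,0,0,0,0,0],[0.8,0,0,0,0,0,0]]'
python3 - <<'E'
from h import *
p,d,c=grab('wrist'); cv2.imwrite('pics/w4.png',p[...,::-1]); s=status.state(); print(s['tool_pos'],s['opening'])
W=world(d,c,'wrist'); z=W[...,2]
P={}
for n,(x,y) in dict(a=(524,-21),b=(500,-278)).items():
    r=W[(d>0)&(np.hypot(W[...,0]-x,W[...,1]-y)<20)&(z>60)&(z<130)]
    P[n]=np.median(r,0); print(n,len(r),P[n])
q=W[(d>0)&(np.hypot(W[...,0]-512,W[...,1]+149)<40)&(z>43)&(z<60)]
print('vial',len(q),cv2.minEnclosingCircle(q[:,:2].astype(np.float32)),q[:,2].max(),'mid',(P['a']+P['b'])/2)
E
```

```text
clock: 10.38
tool_pos: [512.2, -149.7, 9.1]
tool_rot: [1.0, 0.0, 0.0, 0.0]
ft_force: [0.7, -0.2, 0.3]
opening: 26.6
clock: 12.62
tool_pos: [419.5, -149.7, 247.9]
tool_rot: [1.0, 0.001, -0.001, -0.0]
ft_force: [-0.1, 0.1, -0.7]
opening: 75.2
[ 419.56834414 -149.67471446  247.87290582] 75.28000312633276
a 85 [524.18507883 -21.27399548 103.48237826]
b 100 [ 499.68047275 -277.98140408   99.19161152]
vial 335 ((512.5487670898438, -151.16831970214844), 12.499916076660156) 53.379657312856224 mid [ 511.93277579 -149.62769978  101.33699489]
```

View pics/w4.png

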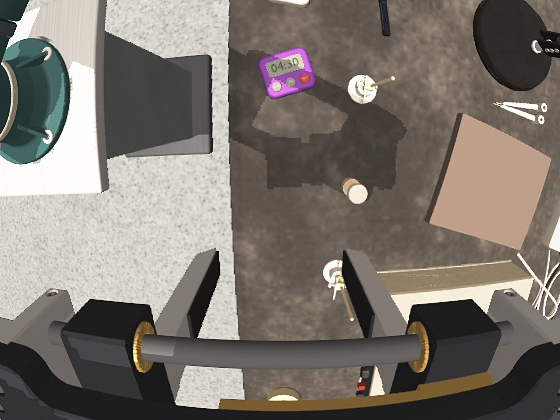

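The vial stands upright at (354,191), about 1.5 mm from the midpoint. Timer next.

```bash
python3 -m creep '[[0.85,0.2,-4,0,0,0,0],[0.85,0.3,-5.9,0,0,0,0],[0.85,0.3,-5.9,0,0,0,0],[0.85,0.3,-5.9,0,0,0,0],[0.85,0.18,-5.85,0,0,0,0],[0.85,0,0,0,0,0,0.107],[0.85,0,0,0,0,0,0.106],[0.85,0,0,4.5,0,0,0],[0.85,0,0,5,0,0,0],[0.85,0,0,5,0,0,0],[0.85,0,0,4.5,0,0,0],[0.85,0,0,3,0,0,0],[0.85,0,0,1.5,0,0,0],[0.85,0,0,0.5,0,0,0],[0.85,0,0,0.4,0,0,0],[0.85,0,0,0,0,0,0]]' 15
python3 -m creep '[[0.75,0,0,0,0,0,0],[0.7,0,0,0,0,0,0],[0.66,0,0,0,0,0,0],[0.63,0,0,0,0,0,0],[0.61,0,0,0,0,0,0],[0.59,0,0,0,0,0,0],[0.5,0,0,0,0,0,0],[0.4,0,0,0,0,0,0],[0.4,0,0,0,0,0,0]]' 15
```

```text
clock: 14.68
tool_pos: [432.5, 125.8, 5.9]
tool_rot: [0.994, -0.106, 0.001, -0.0]
ft_force: [0.4, -0.3, 0.4]
opening: 80.3
clock: 15.8
tool_pos: [431.8, 125.7, 5.1]
tool_rot: [0.994, -0.106, 0.0, 0.0]
ft_force: [0.5, 0.7, -0.4]
opening: 55.6
```

```bash
python3 -m creep '[[0.4,0,0,-0.5,0,0,0],[0.4,0,0,-1.5,0,0,0],[0.4,0,0,-3,0,0,0],[0.4,0,0,-4,0,0,0],[0.4,0,0,-3,0,0,0],[0.4,0,0,0,0,0,-0.06],[0.4,0,0,0,0,0,-0.058],[0.4,0.1,3,0,0,0,0],[0.4,0.1,5,0,0,0,0],[0.4,0.1,5.5,0,0,0,0],[0.4,0.1,5.5,0,0,0,0],[0.4,0.1,4.6,0,0,0,0],[0.4,0.06,3,0,0,0,0],[0.4,0,0,4,0,0,0],[0.4,0,0,4,0,0,0],[0.4,0,0,2.5,0,0,0],[0.4,0,0,1,0,0,0],[0.4,0,0,0.3,0,0,0],[0.4,0,0,0,0,0,0]]'
python3 - <<'E'
from h import *
p,d,c=grab('wrist'); cv2.imwrite('pics/w5.png',p[...,::-1]); s=status.state(); print(s['tool_pos'],s['opening'])
E
```

```text
clock: 18.18
tool_pos: [413.2, -140.1, 8.3]
tool_rot: [0.999, -0.047, 0.001, 0.0]
ft_force: [-0.2, 0.3, -0.7]
opening: 55.7
[ 413.3435988  -140.11916615    8.42733587] 55.60015377094814
```

View pics/w5.png

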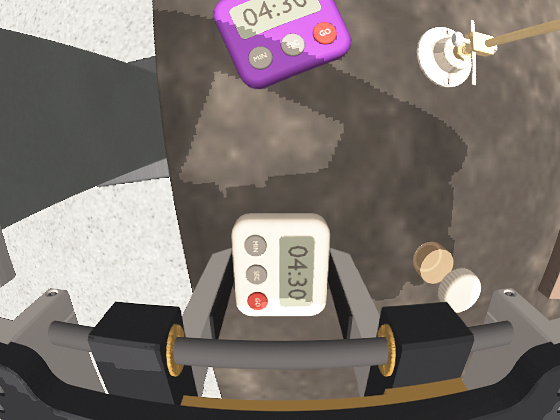

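The timer is held square at (280,265), buttons on the robot side, and the vial is undisturbed. Lowering it and releasing.

```bash
python3 -m creep '[[0.4,0,0,0.1,0,0,0],[0.4,0,0,0.1,0,0,0],[0.4,0,0,0.03,0,0,0],[0.4,0,0,0,0,0,0]]'
python3 -m creep '[[0.6,0,0,0,0,0,0],[0.62,0,0,0,0,0,0],[0.65,0,0,0,0,0,0],[0.7,0,0,0,0,0,0],[0.75,0,0,0,0,0,0],[0.78,0,0,0,0,0,0],[0.78,0,0,0,0,0,0],[0.78,0,0,-0.5,0,0,0],[0.78,0,0,-2,0,0,0],[0.78,0,0,-4,0,0,0],[0.78,0,0,-5,0,0,0],[0.78,0,0,-5,0,0,0],[0.78,0,0,-5,0,0,0],[0.78,0,0,-3,0,0,0],[0.78,0,0,0,0,0,0],[0.78,0,0,0,0,0,0]]'
python3 - <<'E'
from h import *
p,d,c=grab('wrist'); cv2.imwrite('pics/w6.png',p[...,::-1]); s=status.state(); print(s['tool_pos'],s['opening'])
W=world(d,c,'wrist'); z=W[...,2]
P={}
for n,(x,y) in dict(a=(524,-21),b=(500,-278)).items():
    r=W[(d>0)&(np.hypot(W[...,0]-x,W[...,1]-y)<20)&(z>60)&(z<130)]
    P[n]=np.median(r,0); print(n,len(r),P[n])
q=W[(d>0)&(np.hypot(W[...,0]-512,W[...,1]+149)<40)&(z>43)&(z<60)]
v=cv2.minEnclosingCircle(q[:,:2].astype(np.float32)); print('vial',v,q[:,2].max())
q=W[(d>0)&(np.hypot(W[...,0]-412,W[...,1]+140)<55)&(z>11)&(z<25)]
t=cv2.minAreaRect(q[:,:2].astype(np.float32)); print('timer',t,np.median(q[:,2]))
y=(P['a']-P['b'])[:2]; L=np.hypot(*y); y/=L; x=np.array([y[1],-y[0]]); m=(P['a']+P['b'])[:2]/2
for n,q in(('vial',v[0]),('timer',t[0])): print(n,(np.array(q)-m)@x,(np.array(q)-m)@y)
print(L,np.degrees(np.arctan2(y[1],y[0])))
E
```

```text
clock: 18.73
tool_pos: [412.4, -139.7, 5.0]
tool_rot: [0.999, -0.047, 0.0, 0.0]
ft_force: [-0.2, 1.1, 1.3]
opening: 55.7
clock: 20.72
tool_pos: [411.8, -139.4, 248.2]
tool_rot: [0.999, -0.047, -0.001, -0.0]
ft_force: [0.7, 0.2, -0.3]
opening: 73.7
[ 411.51434886 -139.2538722   247.68057488] 73.3267955197142
a 81 [524.05930682 -21.10157756 100.30762667]
b 0 [nan nan nan]
vial ((511.9563293457031, -151.30604553222656), 12.667038917541504) 53.63557476462306
timer ((412.6233825683594, -140.41966247558594), (61.579612731933594, 55.955116271972656), 84.15901184082031) 15.111998066028745
vial nan nan
timer nan nan
nan nan
  return _methods._mean(a, axis=axis, dtype=dtype,
  ret = um.true_divide(
```

View pics/w6.png

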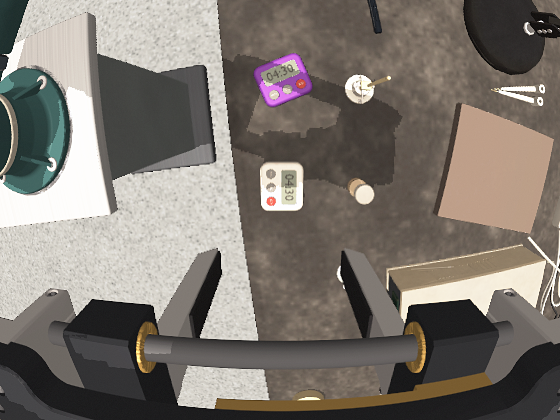

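The timer lies at (281,186) and the vial stands at (361,190), with nothing touching either. stand_b is hidden behind a finger, but the arm never went near it after the last measurement. Handing in.

```bash
python3 -c "
from station import job; print(job.job_done())"
```

```text
the job is handed in; nothing more can be done
None
```

The vial now stands upright between the stands, and the timer lies flat in front of it with its screen up and buttons towards the robot. I handed the job in at about 21 s of the 64 s allowed, with the gripper open about 25 cm above the bench.

My last wrist-camera checks showed:
- **Vial:** on the line of the stands to within about 1 mm, and about 1.5 mm from the midpoint.
- **Timer:** 99.9 mm in front of the vial, about 1.4 mm to one side, and within about 0.5° of square to the line.
- **Stands:** stand_a had not moved.

Three checks were incomplete or disagreed:
- **stand_b hidden:** a finger hid it in the final picture. I relied on the view taken after placing the vial, when it had not moved, and the arm did not go near it afterwards.
- **Rod spacing:** the wrist camera read about 258 mm instead of 260 mm, and the other cameras placed the stands 3–4 mm away from the wrist camera's readings. I therefore worked out both placements from wrist-camera measurements only.
- **Bystanders:** I did not re-measure the other objects after the moves. Those in the last wrist pictures, such as the purple timer, looked undisturbed.

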